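Charge the mill pot from the jug

TASK

Tip the two grinding balls out of the mixing jug into the mill pot without touching them with the gripper. They would chip the pot's porcelain, so bring the jug's mouth well down inside the pot's walls before they roll out, rather than letting them drop from the height of its rim. Then stand the empty jug upright on the bench beside the pot, and leave the pot and the other things where they are.

Things in the scene. Friction and masses are not known exactly. Their poses are not given: they have to be found in the camera images.
- jug_grip (a point): Middle of the upright bar of the black handle of the loose white plastic mixing jug. Axes are the jug's: z up, -x from its centre line out to the handle. The bar is 16 mm wide (along y), 12 mm thick (along x), 72 mm long; this point lies 88 mm from the jug's centre line and 55 mm above its underside. 35 mm free between bar and jug. Two level arms, 16 mm wide, join it to the jug 31 mm above and below.
- jug_mouth (a point): Centre of the jug's mouth, 100 mm above its underside, same axes. The jug is round, outside diameter 80 mm at the base, widening evenly to 104 mm at the mouth, wall 3 mm, floor 4 mm, 130 to 190 g empty. It starts upright on the bench, left or right of the pot, its handle roughly towards the robot.
- jug_floor (a point): Centre of the jug's inner floor, 4 mm above its underside, same axes. Balls start to roll out when it is tipped 85 to 95 degrees from upright and are out by about 115; one may wait behind the other until the jug is drawn back a little. Tipped away from its handle (about its y axis), handle and gripper end on top; a grip leaning back 20 to 45 degrees, fingers towards the jug, leaves less to swing.
- ball1: Dark grey ceramic grinding ball, 45 mm diameter, 120 to 180 g; origin at its centre. Starts on the floor of the jug.
- ball2: The second, identical ball, lying above and against the first in the jug; origin at its centre.
- pot: Round, open-topped, white porcelain-lined mill pot with steel hoops, standing on the bench; 5 kg, loose. Outside diameter 204 mm, height 120 mm, wall 12 mm (bore 180 mm). Two small steel lugs stick out 16 mm from its outside at +y and -y, 86 to 102 mm up. Origin: centre of its underside, z up.
- pot_floor (a point): Centre of the pot's flat inner floor, 15 mm above the pot's underside and 105 mm below its rim.
- can: Closed paint can, 108 mm diameter, 124 mm tall, at the far right; a bystander. Origin at the centre of its underside.
- tin: Oblong metal solvent tin, 66 x 105 mm, 173 mm tall with its handle, at the far left; a bystander. Origin at the centre of its underside.
- cover: The pot's steel cover, a disc of 196 mm diameter with a black knob, 48 mm tall, lying at the far middle; a bystander. Origin at the centre of its underside.
- knife: Spatula with a wooden handle, 180 mm long, lying flat on the bench between jug and pot, nearer the robot; a bystander.
Things that resemble listed ones, but are neither listed nor needed, are in the scene too. What is shaped like the part that bears jug_grip but purple is not meant.

How it is judged:
By the outcome, as a careful person would: the job done as asked, in the order asked, and still so for the second after the job is handed in, with the robot touching nothing.
It also fails if it takes over 69 s, if anything falls off the work surface, if the arm or the gripper's body presses on something with over 40 N, if the wrist force passes 120 N, or if a joint passes its speed limit or range.

ROBOT

A 6-joint arm with a two-finger parallel gripper is mounted at the origin on the work surface. World frame = base frame: x ahead of the robot, y to its left, z up, the work surface at z = 0. Lengths are in m, angles in rad, forces in N, time in s.
With the tool pointing down it reaches from about 0.425 to 0.95 m from the base axis. Payload 3.5 kg.
Tool frame: the origin (TCP) lies midway between the tips of the shut fingers; the grasp point (between the pads) lies 19 mm behind it (ctrl.grip_point_offset is the z of the grasp point in the tool frame, in m); z points along the fingers, y is the line along which they close (so a half turn about z gives the same grasp; the last joint's range is limited). The gripper opens to 85 mm and grips with 20 to 120 N. Pads are 22 mm wide; open, the fingers measure 114 mm over their backs; the gripper's body (76 mm by 85 mm) begins 54 mm behind the grasp point. The pads swing forward as they close: fully open they stand 13 mm farther back than shut.
Start: joints at [-1.447, 0.286, 1.577, -0, 1.279, -0.15], TCP at [0.183, -0.65, 0.231] pointing down, gripper open.
Joint ranges: [-2.77, 2.77], [-0.9, 2.22], [0.21, 2.48], [-1.53, 4.67], [0.24, 2.81], [-2.84, 2.84]. Speed limits (rad/s): [2.79, 2.79, 3.14, 3.14, 3.14, 3.14].

INTERFACE

Orientations are given as a unit quaternion [w, x, y, z].
In Python, from plant import ctrl gives the robot as it stands. The module is installed in compiled form; this text tells all that it offers.
- The arm moves only by the shell command python3 -m pendant 'ROWS' [OPENING] [FORCE]. ROWS is JSON, a list that holds one entry, the list of rows, each a list of 4 numbers: the shift along the tool's x, y, z in mm, then the turn about the tool's z in degrees. In form: [[[dx, dy, dz, twist], ...]]. A call has 1 to 20 rows; each row shifts and turns the commanded pose from where the row before left it, along the tool's axes as they then stand; what a row does not reach is not made up. A row lasts 1/8 s, in which the tool goes at most 62.5 mm and 10.7 degrees, less where a joint would pass 70% of its speed; a pose out of reach is approached as far as the arm can. A call with a gripper value outside its range is refused whole. OPENING is the gripper command: -1 is shut, 1 is fully open, values between are in proportion, set as the call begins (- or left out, the last holds). The fingers move at their own pace and stop on an object; FORCE is the grip in N (left out, the last holds). Time passes only in rows, so rows that do not move let the fingers close. It gives the time, the measured TCP pose, the force, the opening and the grip force at its end, in the units of the state.
- ctrl.state(): the state, without advancing time (a new reading comes with each control period).
- ctrl.snapshot(name): name is "scene" or "side" or "wrist"; returns the picture (384x512x3 uint8, red, green, blue); there is no depth.
- ctrl.get_calibration(name): a dict with "vfov" (degrees; the focal length in pixels is half the picture's height over the tangent of half this angle, whatever the lens; pixels are square), "cx", "cy" (the principal point, pixels), "T" (4x4, takes a point from camera to world coordinates). Camera axes: x right, y down, z forward; pixel columns grow to the right and rows downward; lengths in m; the calibration is good to about 2 mm. A picture is of the moment at which its call begins: read the wrist's pose just before it. get_calibration takes no time and is no camera call; for the wrist camera it gives the pose at the moment of the call.
- ctrl.sign_off(): hands the job in; it is judged then, once.
The state is a dict: "time": time; "qpos": joint angles; "qd": joint speeds; "joint_efforts": joint torques, N m; "position": TCP position; "tcp_rot": TCP orientation; "contact_force": force on the tool from outside, world axes, zero at the start; "moment": the same for the moment, N m; "width": finger opening in m; "finger_force": force on a finger pad.
Only numpy, scipy, OpenCV 4.12 (cv2) and the standard library are available. Lean on these libraries where they do the work, as an engineer would, in place of code of your own. Each camera call takes 0.05 s, during which the arm holds its last target. There are 200 camera calls.

## Working session

There is one attempt and no reset: what is moved stays moved. The work goes in short steps, Python scripts to look and compute and a shell command to move; the robot and the scene stay as the last step left them, time stands still between calls to the robot, and variables do not carry over. Pictures are saved under pics/ and viewed, at most 10 in all, crops included, and the job is handed in when it is done.

```bash
mkdir -p pics; python3 - <<'E'
from plant import ctrl
import cv2,numpy as np
s=ctrl.state();print(s['time'],s['position'],s['tcp_rot'],s['width'],ctrl.grip_point_offset)
for n in ("scene","side"):
    c=ctrl.get_calibration(n);print(n,c['vfov'],c['cx'],c['cy'],np.round(c['T'],4).tolist())
    cv2.imwrite(f'pics/{n}.png',ctrl.snapshot(n)[:,:,::-1])
a=cv2.imread('pics/scene.png');b=cv2.imread('pics/side.png')
E
```

```text
0.0 [ 0.1824641  -0.64919047  0.22992913] [-1.18509286e-03  9.90643985e-01  1.36466441e-01  1.63735589e-05] 0.08570252742365359 -0.0187
scene 46.030379417313476 256.74890701405013 199.38728781566246 [[0.8652, 0.3622, -0.3467, 0.9624], [0.501, -0.6523, 0.5687, -0.6631], [-0.0201, -0.6658, -0.7459, 0.9693], [0.0, 0.0, 0.0, 1.0]]
side 49.27495039597417 261.10371371705315 203.01469760151502 [[-0.8516, -0.3398, 0.399, 0.0841], [-0.5241, 0.5472, -0.6526, 0.7344], [0.0034, -0.7649, -0.6441, 0.8158], [0.0, 0.0, 0.0, 1.0]]
```

View pics/scene.png

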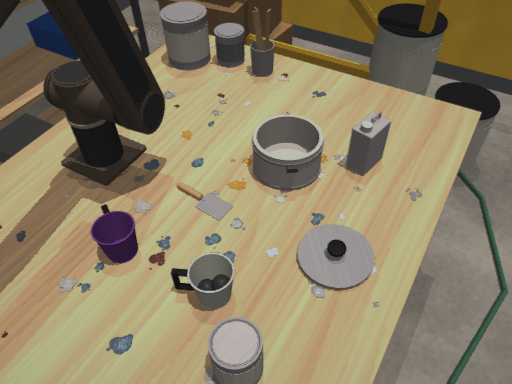

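View pics/side.png

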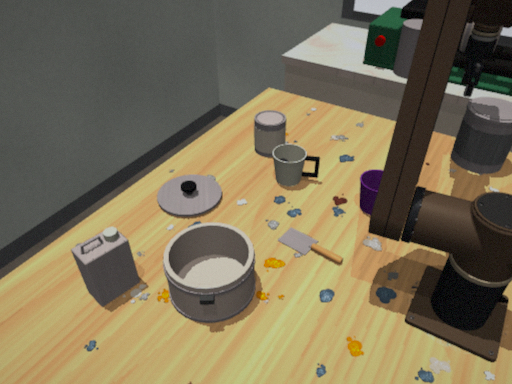

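The scene view shows the jug at about (211,280) with its black handle at (180,280). The pot rim is near (287,140), the purple decoy at (117,238), and the knife at (205,200). The side view shows the jug at (290,165) with its handle at (312,166), and the pot at (211,265). Next I'll enlarge both views.

```bash
cat > h.py <<'E'
from plant import ctrl
import numpy as np,cv2
def ray(n,u,v,c=None):
    c=c or ctrl.get_calibration(n);f=192/np.tan(np.radians(c['vfov'])/2)
    T=np.array(c['T']);d=T[:3,:3]@np.array([(u-c['cx'])/f,(v-c['cy'])/f,1]);return T[:3,3],d/np.linalg.norm(d)
def plane(n,u,v,z,c=None):
    o,d=ray(n,u,v,c);return o+d*(z-o[2])/d[2]
def tri(*rs):
    A=sum(np.eye(3)-np.outer(d,d) for o,d in rs);b=sum((np.eye(3)-np.outer(d,d))@o for o,d in rs)
    return np.linalg.solve(A,b)
def proj(n,p,c=None):
    c=c or ctrl.get_calibration(n);f=192/np.tan(np.radians(c['vfov'])/2)
    q=np.linalg.inv(np.array(c['T']))@np.append(p,1);return q[0]/q[2]*f+c['cx'],q[1]/q[2]*f+c['cy']
E
python3 - <<'E'
from h import *
a=cv2.imread('pics/scene.png');b=cv2.imread('pics/side.png')
k=lambda im,x,y,w,h,s:cv2.resize(im[y:y+h,x:x+w],None,fx=s,fy=s,interpolation=cv2.INTER_CUBIC)
top=np.hstack([k(a,165,245,80,70,5),k(b,260,130,80,70,5)])
bot=np.hstack([k(a,240,105,100,60,4),k(b,160,215,100,60,4)])
cv2.imwrite('pics/crop.png',np.vstack([top,bot]))
E
```

```text
(no output)
```

View pics/crop.png

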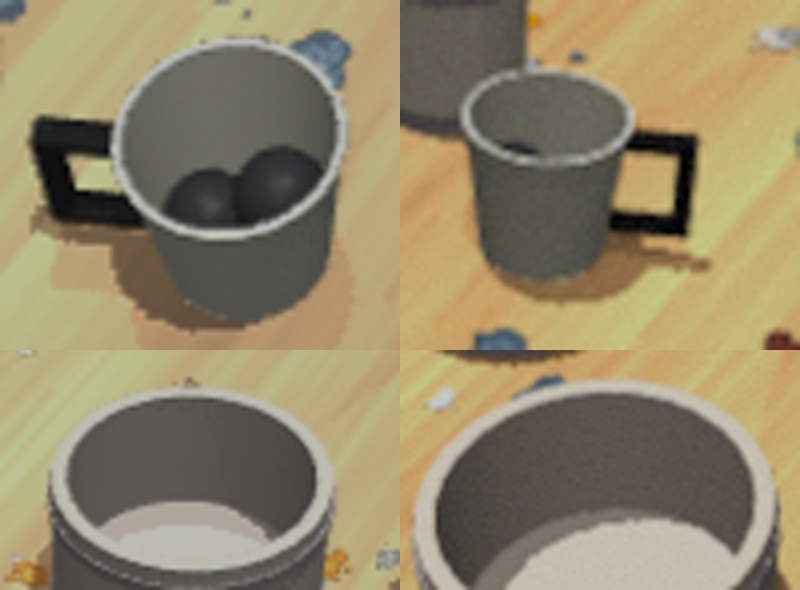

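The crop shows the jug rim, the bar centre at crop (53,172) in scene and (687,185) in side, and the pot rim. I'll compute positions from these.

```bash
python3 - <<'E'
from h import *
from scipy.optimize import least_squares
def circ(n,pts,z):
    P=np.array([plane(n,*p,z) for p in pts])[:,:2]
    r=least_squares(lambda q:np.hypot(*(P-q[:2]).T)-q[2],[*P.mean(0),.07]).x;return r.round(4)
s=lambda L,k,ox,oy,x,y:[((u-ox)/k+x,(v-oy)/k+y) for u,v in L]
print('jug sc',circ('scene',s([(111,147),(346,130),(240,40),(225,238)],5,0,0,165,245),.1))
print('jug sd',circ('side',s([(462,110),(635,122),(548,68),(560,165)],5,400,0,260,130),.1))
print('pot sc',circ('scene',s([(50,480),(332,485),(188,387),(190,588)],4,0,350,240,105),.12))
print('pot sd',circ('side',s([(414,520),(777,495),(590,380),(482,410)],4,400,350,160,215),.12))
h1=s([(53,172)],5,0,0,165,245)[0];h2=s([(687,185)],5,400,0,260,130)[0]
print('bar',tri(ray('scene',*h1),ray('side',*h2)),plane('scene',*h1,.055),plane('side',*h2,.055))
E
```

```text
jug sc [ 0.5779 -0.2415  0.0527]
jug sd [ 0.5784 -0.2421  0.054 ]
pot sc [0.5269 0.2312 0.105 ]
pot sd [0.5246 0.2394 0.1021]
bar [ 0.49701179 -0.27762048  0.05606561] [ 0.497007   -0.27693667  0.055     ] [ 0.49718071 -0.27948799  0.055     ]
```

```bash
python3 -m pendant '[[[0,0,-50,0],[0,60,0,0],[0,60,0,0],[0,60,0,0],[0,60,0,0],[0,60,0,0],[0,60,0,0],[0,60,0,0]]]' 1 20; python3 -c "
from plant import ctrl;s=ctrl.state();print(s['qpos'],s['position'],s['tcp_rot'])"
```

```text
time: 1.1
position: [0.2669, -0.9524, 0.2441]
tcp_rot: [0.017, 0.991, 0.136, 0.003]
contact_force: [0.3, -1.0, -1.6]
width: 0.0853
finger_force: 0.0
[-1.40121014  1.17114268  0.22256677  0.00593256  1.71384328 -0.10310781] [ 0.26692719 -0.95236056  0.24409503] [0.01691234 0.99050703 0.13637304 0.00349233]
```

```bash
python3 -m pendant '[[[0,60,0,0],[0,60,0,0],[0,60,0,0],[0,60,0,0],[0,60,0,0],[0,60,0,0]]]'; python3 -m pendant '[[[0,-60,0,0],[0,-60,0,0],[0,0,0,0]]]'
```

```text
time: 1.85
position: [0.283, -1.0093, 0.2347]
tcp_rot: [0.126, 0.983, 0.135, 0.017]
contact_force: [-0.1, 0.2, 0.7]
width: 0.0856
finger_force: 0.0
time: 2.22
position: [0.2624, -0.9368, 0.2079]
tcp_rot: [0.116, 0.984, 0.136, 0.017]
contact_force: [1.6, 0.0, -1.4]
width: 0.0855
finger_force: 0.0
```

```bash
cat >> h.py <<'E'
from scipy.spatial.transform import Rotation as Ro
def R(s=None):
    s=s or ctrl.state();q=s['tcp_rot'];return Ro.from_quat([q[1],q[2],q[3],q[0]]).as_matrix()
def info():
    s=ctrl.state();r=R(s);z=r[:,2];p=s['position']
    print('t',round(s['time'],2),'tilt %.1f head %.1f az %.1f'%(np.degrees(np.arccos(-z[2])),np.degrees(np.arctan2(z[1],z[0])),np.degrees(np.arctan2(p[1],p[0]))),
     'pos',p.round(4),'grasp',(p+r[:,2]*ctrl.grip_point_offset).round(4),'w',round(s['width'],4),'F',np.round(s['contact_force'],1),'ff',np.round(s['finger_force'],1),'q',np.round(s['qpos'],2))
    print(r.round(3).tolist())
def tool(v): print('tool mm',(R().T@np.array(v)*1000).round(1))
E
python3 -m pendant '[[[60,0,0,0],[60,0,0,0],[20,30,0,0],[0,60,-10,0],[0,60,0,0],[0,60,0,0],[0,60,0,0],[0,60,0,0],[0,60,0,0],[0,60,0,0],[0,60,10,0],[0,60,10,0]]]'; python3 -c "
from h import *
info()
print('knife',plane('scene',215,207,0),plane('scene',188,190,0.01),plane('scene',225,203,0))"
```

```text
time: 3.72
position: [0.3861, -1.0321, 0.2991]
tcp_rot: [0.258, 0.956, 0.133, 0.05]
contact_force: [-0.0, 0.6, 0.1]
width: 0.0855
finger_force: 0.0
t 3.73 tilt 30.5 head -71.0 az -69.5 pos [ 0.3861 -1.0321  0.2991] grasp [ 0.383  -1.0231  0.3153] w 0.0855 F [-0.   0.6  0.1] ff 0.0 q [-1.31  1.16  0.21  0.04  1.24 -0.02]
[[0.959, 0.229, 0.165], [0.281, -0.831, -0.479], [0.027, 0.506, -0.862]]
knife [ 4.22809585e-01 -6.69909625e-03  1.11022302e-16] [0.32321487 0.00282    0.01      ] [0.43949122 0.01986005 0.        ]
```

```bash
python3 -m pendant '[[[20,50,20,0],[20,50,25,0],[10,50,30,0],[10,50,30,0],[10,45,35,0],[10,45,35,0],[5,45,35,0],[5,40,40,0],[0,40,45,0],[0,35,50,0]]]'; python3 -c "
from h import *
info()"
```

```text
time: 4.97
position: [0.4476, -1.0983, 0.2066]
tcp_rot: [0.389, 0.908, 0.13, 0.085]
contact_force: [-0.3, -0.1, -0.1]
width: 0.0852
finger_force: 0.0
t 4.97 tilt 46.9 head -69.5 az -67.8 pos [ 0.4476 -1.0983  0.2066] grasp [ 0.4429 -1.0855  0.2194] w 0.0852 F [-0.3 -0.1 -0.1] ff 0.0 q [-1.28  1.3   0.21  0.07  0.82 -0.02]
[[0.952, 0.169, 0.255], [0.301, -0.664, -0.684], [0.054, 0.728, -0.683]]
```

```bash
python3 -m pendant '[[[10,55,25,0],[10,55,25,0],[10,55,25,0],[10,55,25,0],[10,55,20,0],[10,55,20,0],[10,55,20,0],[10,55,20,0],[10,55,20,0],[10,55,20,0]]]'; python3 -c "
from h import *
info()"
```

```text
time: 6.22
position: [0.479, -1.0862, 0.4144]
tcp_rot: [0.494, 0.853, 0.125, 0.116]
contact_force: [-0.2, 0.2, -0.0]
width: 0.0855
finger_force: 0.0
t 6.22 tilt 61.0 head -68.5 az -66.2 pos [ 0.479  -1.0862  0.4144] grasp [ 0.473  -1.071   0.4234] w 0.0855 F [-0.2  0.2 -0. ] ff 0.0 q [-1.25  1.13  0.21  0.07  0.73  0.  ]
[[0.942, 0.099, 0.32], [0.327, -0.481, -0.814], [0.074, 0.871, -0.485]]
```

```bash
python3 -m pendant '[[[10,50,35,0],[10,50,35,0],[10,50,35,0],[10,50,35,0],[10,50,35,0],[10,50,35,0],[10,50,35,0],[10,50,35,0],[10,50,35,0]]]'; python3 -c "
from h import *
info()"
```

```text
time: 7.35
position: [0.4986, -1.0696, 0.543]
tcp_rot: [0.579, 0.793, 0.12, 0.143]
contact_force: [0.1, 0.6, -0.2]
width: 0.0852
finger_force: 0.0
t 7.35 tilt 73.3 head -67.5 az -65.0 pos [ 0.4986 -1.0696  0.543 ] grasp [ 0.4917 -1.053   0.5484] w 0.0852 F [ 0.1  0.6 -0.2] ff 0.0 q [-1.23  1.05  0.21  0.09  0.6   0.  ]
[[0.93, 0.025, 0.366], [0.357, -0.3, -0.885], [0.087, 0.954, -0.288]]
```

```bash
cat > k.py <<'E'
from h import *
from scipy.optimize import least_squares
D=np.array([[.286,1.577,1.279,.6743,.2299],[1.1711,.2226,1.7138,.9891,.2441],[1.16,.21,1.24,1.1019,.2991],[1.30,.21,.82,1.186,.2066],[1.13,.21,.73,1.187,.4144],[1.05,.21,.60,1.180,.543]])
def pl(p,a,b,c):
    h,l1,l2,d,e=p;return (e+l1*np.sin(a)+l2*np.sin(a+b)+d*np.sin(a+b+c),h+l1*np.cos(a)+l2*np.cos(a+b)+d*np.cos(a+b+c))
fit=least_squares(lambda p:np.concatenate([pl(p,*D[:,:3].T)[0]-D[:,3],pl(p,*D[:,:3].T)[1]-D[:,4]]),[.3,.45,.45,.25,0])
P=fit.x
def fk(q):
    h,l1,l2,d,e=P;A=Ro.from_euler('z',q[0]);B=A*Ro.from_euler('y',q[1]);C=A*Ro.from_euler('y',q[1]+q[2])
    T=C*Ro.from_euler('z',q[3])*Ro.from_euler('y',q[4])*Ro.from_euler('z',q[5])
    return A.apply([e,0,h])+B.apply([0,0,l1])+C.apply([0,0,l2])+T.apply([0,0,d]),T
LO=np.array([-2.77,-.9,.21,-1.53,.24,-2.84]);HI=np.array([2.77,2.22,2.48,4.67,2.81,2.84])
def ik(p,T,q0):
    f=lambda q:np.concatenate([(fk(q)[0]-p)*5,(T.inv()*fk(q)[1]).as_rotvec()])
    r=least_squares(f,np.clip(q0,LO+.01,HI-.01),bounds=(LO,HI));return r.x,np.linalg.norm(r.fun)
E
python3 - <<'E'
from k import *
print(P.round(4),abs(fit.fun).max())
s=ctrl.state();p,T=fk(s['qpos']);print(p-s['position'],(T.as_matrix()-R(s)).round(3).tolist())
R0=Ro.from_matrix(R(s))
for tw in (90,-90):
  T1=R0*Ro.from_euler('z',tw,degrees=True);z=T1.as_matrix()[:,2]
  for nm,g,dt in (('pick',[.497,-.2775,.06],0),('lift',[.497,-.2775,.3],0),('over',[.51,.23,.35],0),('over75',[.51,.23,.35],-80),('in75',[.51,.23,.17],-80),('in115',[.51,.23,.18],-125),('place',[.5,.02,.065],0)):
    Tt=T1*Ro.from_euler('z',dt,degrees=True);best=None
    for q4 in (0,1,2,3,-1,4):
      for q5 in (.6,1.5):
       for q6 in (-1.5,1.5):
        q,e=ik(np.array(g)+z*.0187,Tt,[np.arctan2(g[1],g[0]),.3,1.6,q4,q5,q6])
        if best is None or e<best[1]-1e-5: best=(q,e)
    print(tw,nm,best[0].round(2),round(best[1],4))
E
```

```text
[0.2207 0.4456 0.5698 0.2517 0.0072] 0.006213757818479659
[-0.0940531  -0.03631376 -0.00025073] [[-0.955, 0.905, -0.0], [-0.057, 0.656, -0.0], [-1.041, -0.866, -0.0]]
90 pick [-0.17  0.36  2.32  4.32  1.06 -0.35] 0.0
90 lift [-0.17 -0.18  2.29  4.67  0.94 -1.  ] 0.0142
90 over [ 0.8   0.19  1.82 -1.12  1.79 -0.93] 0.0
90 over75 [ 0.8   0.19  1.82 -1.12  1.79 -2.33] 0.0
90 in75 [ 0.8   0.43  1.89 -1.08  1.65 -2.04] 0.0
90 in115 [ 0.8   0.41  1.89 -1.08  1.66 -2.84] 0.0038
90 place [ 0.5   0.42  2.2  -1.33  1.37 -0.44] 0.0
-90 pick [-0.17  0.36  2.32  4.32  1.06  2.79] 0.0
-90 lift [-0.17 -0.18  2.29  4.67  0.94  2.14] 0.0142
-90 over [ 0.8   0.19  1.82 -1.12  1.79  2.21] 0.0
-90 over75 [ 0.8   0.19  1.82 -1.12  1.79  0.81] 0.0
-90 in75 [ 0.8   0.43  1.89 -1.08  1.65  1.1 ] 0.0
-90 in115 [ 0.8   0.41  1.89 -1.08  1.66  0.3 ] 0.0
-90 place [ 0.5   0.42  2.2  -1.33  1.37  2.71] 0.0
```

```bash
python3 - <<'E'
import re
t=open('k.py').read()
t=t.replace("A.apply([e,0,h])","A.apply([e,LAT,h])").replace("LO=np","LAT=.1008;OFF=Ro.identity()\nLO=np",1).replace("T.apply([0,0,d]),T","T.apply([0,0,d]),T*OFF")
t+="""
_s=ctrl.state();_r=Ro.from_matrix([[.930,.025,.366],[.357,-.300,-.885],[.087,.954,-.288]])
_q=[-1.23,1.05,.21,.09,.60,0]
OFF=Ro.from_euler('z',round((fk(_q)[1].inv()*_r).as_euler('zyx')[0]*2/np.pi)*np.pi/2)
# planar data recovered: radius in arm plane
D[:,3]=np.sqrt(D[:,3]**2-LAT**2)
P=least_squares(lambda p:np.concatenate([pl(p,*D[:,:3].T)[0]-D[:,3],pl(p,*D[:,:3].T)[1]-D[:,4]]),[.3,.45,.45,.25,0]).x
"""
open('k.py','w').write(t)
E
python3 - <<'E'
from k import *
print(P.round(4),OFF.as_euler('zyx').round(2))
s=ctrl.state();p,T=fk(s['qpos']);print(p-s['position'],(T.as_matrix()-R(s)).round(3).tolist())
R0=Ro.from_matrix(R(s))
for tw in (90,-90):
  T1=R0*Ro.from_euler('z',tw,degrees=True);z=T1.as_matrix()[:,2]
  for nm,g,dt in (('start',[.497,-.6,.3],0),('pick',[.497,-.2775,.06],0),('lift',[.497,-.2775,.3],0),('over',[.51,.23,.35],0),('in75',[.51,.23,.17],-80),('in115',[.51,.23,.18],-125),('place',[.5,.02,.065],0)):
    Tt=T1*Ro.from_euler('z',dt,degrees=True);sol=[]
    for q4 in (0,1.5,3,-1,4):
      for q5 in (.6,1.5):
       for q6 in (-1.5,1.5):
        q,e=ik(np.array(g)+z*.0187,Tt,[np.arctan2(g[1],g[0]),.3,1.6,q4,q5,q6])
        if not any(np.allclose(q,o[0],atol=.1) for o in sol): sol.append((q,e))
    sol.sort(key=lambda o:o[1])
    for q,e in sol[:2]:
        if e<.03 : print(tw,nm,q.round(2),round(e,4))
E
```

```text
[ 0.2199  0.4482  0.5713  0.2527 -0.002 ] [ 1.57  0.   -0.  ]
[-0.00046577  0.00153114  0.00048417] [[0.0, 0.0, -0.0], [-0.0, -0.0, -0.0], [-0.0, 0.0, -0.0]]
90 start [-0.94  0.16  1.95  3.91  0.33 -2.15] 0.0
90 pick [-0.41  0.35  2.33  4.07  0.97 -1.86] 0.0
90 lift [-0.41 -0.19  2.3   4.55  0.74 -2.57] 0.0
90 over [ 0.63  0.19  1.82 -1.2   1.66 -2.56] 0.0
90 in75 [ 0.63  0.43  1.9  -1.2   1.54  2.62] 0.0
90 in115 [ 0.63  0.41  1.9  -1.19  1.55  1.82] 0.0
90 place [ 0.29  0.42  2.21 -1.51  1.27 -2.02] 0.0
-90 start [-0.94  0.16  1.95  3.91  0.33  0.99] 0.0
-90 pick [-0.41  0.35  2.33  4.07  0.97  1.28] 0.0
-90 lift [-0.41 -0.19  2.3   4.55  0.74  0.58] 0.0
-90 over [ 0.63  0.19  1.82 -1.2   1.66  0.58] 0.0
-90 in75 [ 0.63  0.43  1.9  -1.2   1.54 -0.52] 0.0
-90 in115 [ 0.63  0.41  1.9  -1.19  1.55 -1.32] 0.0
-90 place [ 0.29  0.42  2.21 -1.51  1.27  1.12] 0.0
```

```bash
python3 - <<'E'
from k import *
print('can',plane('scene',236,338,.124),'purple',plane('scene',116,226,.1),'drum',plane('scene',188,60,0),plane('scene',230,62,0),plane('scene',262,72,0),'tin',plane('scene',372,128,.15),'cover',plane('scene',336,255,.01))
for hd in (114,):
 for tl in (50,60,70):
  a=np.radians(hd);t=np.radians(tl);z=np.array([np.cos(a)*np.sin(t),np.sin(a)*np.sin(t),-np.cos(t)])
  for sg in (1,-1):
   y=sg*np.array([-np.sin(a),np.cos(a)*1,0]);y/=np.linalg.norm(y);T1=Ro.from_matrix(np.stack([np.cross(y,z),y,z],1))
   for nm,g,dt in (('pick',[.497,-.2775,.06],0),('lift',[.497,-.2775,.3],0),('over',[.51,.23,.35],0),('in75',[.51,.23,.17],80),('in115',[.51,.23,.18],125),('place',[.5,.02,.065],0)):
    Tt=T1*Ro.from_euler('z',dt,degrees=True);sol=[]
    for q4 in (0,1.5,3,-1,4):
     for q5 in (.6,1.5,2.3):
      for q6 in (-1.5,1.5):
        q,e=ik(np.array(g)+z*.0187,Tt,[np.arctan2(g[1],g[0]),.3,1.6,q4,q5,q6])
        if not any(np.allclose(q,o[0],atol=.1) for o in sol): sol.append((q,e))
    sol.sort(key=lambda o:o[1])
    print(tl,sg,nm,*[(q.round(2).tolist(),round(e,3)) for q,e in sol[:2] if e<.05])
E
```

```text
can [ 0.71727666 -0.35526033  0.124     ] purple [ 0.29861203 -0.2453232   0.1       ] drum [-0.10140117  0.58778502  0.        ] [0.05459811 0.6547164  0.        ] [0.20107554 0.65310654 0.        ] tin [0.72999154 0.35103252 0.15      ] cover [0.78891364 0.00188651 0.01      ]
50 1 pick ([-0.8, 0.66, 1.6, 0.27, 1.72, 1.84], np.float64(0.0))
50 1 lift ([-0.8, 0.4, 1.5, 0.31, 2.07, 1.95], np.float64(0.0))
50 1 over ([-0.06, 0.07, 1.79, 0.76, 1.72, 2.6], np.float64(0.0))
50 1 in75 ([-0.06, 0.26, 1.93, 0.75, 1.48, -2.51], np.float64(0.0))
50 1 in115 ([-0.06, 0.25, 1.93, 0.75, 1.5, -1.71], np.float64(0.0))
50 1 place ([-0.42, 0.43, 1.94, 0.54, 1.5, 2.06], np.float64(0.0))
50 -1 pick ([-0.8, 0.66, 1.6, 0.27, 1.72, -1.3], np.float64(0.0))
50 -1 lift ([-0.8, 0.4, 1.5, 0.31, 2.07, -1.19], np.float64(0.0))
50 -1 over ([-0.06, 0.07, 1.79, 0.76, 1.72, -0.54], np.float64(0.0))
50 -1 in75 ([-0.06, 0.26, 1.93, 0.75, 1.48, 0.64], np.float64(0.0))
50 -1 in115 ([-0.06, 0.25, 1.93, 0.75, 1.5, 1.43], np.float64(0.0))
50 -1 place ([-0.42, 0.43, 1.94, 0.54, 1.5, -1.09], np.float64(0.0))
60 1 pick ([-0.8
[... 907 characters left out ...]
], np.float64(0.0))
70 1 over ([-0.12, 0.16, 1.83, 1.01, 1.88, 2.54], np.float64(0.0))
70 1 in75 ([-0.12, 0.39, 1.92, 0.95, 1.7, -2.62], np.float64(0.0))
70 1 in115 ([-0.12, 0.38, 1.92, 0.95, 1.71, -1.82], np.float64(0.0))
70 1 place ([-0.46, 0.6, 1.87, 0.65, 1.76, 1.99], np.float64(0.0))
70 -1 pick ([-0.82, 0.82, 1.48, 0.35, 2.01, -1.3], np.float64(0.0))
70 -1 lift ([-0.82, 0.53, 1.45, 0.43, 2.32, -1.15], np.float64(0.0))
70 -1 over ([-0.12, 0.16, 1.83, 1.01, 1.88, -0.61], np.float64(0.0))
70 -1 in75 ([-0.12, 0.39, 1.92, 0.95, 1.7, 0.52], np.float64(0.0))
70 -1 in115 ([-0.12, 0.38, 1.92, 0.95, 1.71, 1.32], np.float64(0.0))
70 -1 place ([-0.46, 0.6, 1.87, 0.65, 1.76, -1.15], np.float64(0.0))
```

```bash
python3 -m pendant '[[[0,-17,-57,0],[0,-17,-57,0],[0,-17,-57,0],[0,-17,-57,0],[0,-17,-57,0],[0,-17,-57,0],[0,-17,-57,0],[0,-17,-57,0],[0,-17,-57,0],[0,-17,-57,0],[0,-17,-57,0],[0,-17,-57,0]]]'; python3 -c "
from h import *
info()"
```

```text
time: 8.85
position: [0.2551, -0.4399, 0.5526]
tcp_rot: [0.578, 0.794, 0.122, 0.144]
contact_force: [-0.7, 0.2, 1.1]
width: 0.0852
finger_force: 0.0
t 8.85 tilt 73.2 head -67.3 az -59.9 pos [ 0.2551 -0.4399  0.5526] grasp [ 0.2482 -0.4234  0.558 ] w 0.0852 F [-0.7  0.2  1.1] ff 0.0 q [-1.31 -0.79  2.2   0.29  0.47 -0.2 ]
[[0.929, 0.027, 0.369], [0.36, -0.301, -0.883], [0.087, 0.953, -0.289]]
```

```bash
python3 -m pendant '[[[0,-17,-57,0],[0,-17,-57,0],[0,-17,-57,0],[0,-17,-57,0],[0,-40,-45,0],[0,-40,-45,0],[0,-40,-45,0],[0,-40,-45,0]]]'; python3 -c "
from h import *
info()"
```

```text
time: 9.85
position: [0.2824, -0.0891, 0.5117]
tcp_rot: [0.562, 0.814, 0.1, 0.107]
contact_force: [1.7, -0.5, -0.1]
width: 0.0852
finger_force: 0.0
t 9.85 tilt 69.9 head -72.2 az -17.5 pos [ 0.2824 -0.0891  0.5117] grasp [ 0.277  -0.0724  0.5181] w 0.0852 F [ 1.7 -0.5 -0.1] ff 0.0 q [ 0.15 -0.87  2.28 -1.2   1.48  1.43]
[[0.957, 0.042, 0.286], [0.283, -0.347, -0.894], [0.062, 0.937, -0.344]]
```

```bash
python3 -m pendant '[[[18,-11,-58,0],[18,-11,-58,0],[18,-11,-58,0],[18,-11,-58,0],[18,-11,-58,0],[18,-11,-58,0],[18,-11,-58,0],[18,-11,-58,0],[18,-11,-58,0]]]'; python3 -c "
from h import *
info()"
```

```text
time: 10.98
position: [0.2857, 0.4577, 0.6096]
tcp_rot: [0.561, 0.815, 0.1, 0.106]
contact_force: [0.9, 0.2, 0.9]
width: 0.0856
finger_force: 0.0
t 10.97 tilt 69.7 head -72.3 az 58.0 pos [0.2857 0.4577 0.6096] grasp [0.2803 0.4744 0.6161] w 0.0856 F [0.9 0.2 0.9] ff 0.0 q [ 1.12  0.31  1.17 -1.16  2.36  1.87]
[[0.957, 0.044, 0.285], [0.282, -0.349, -0.893], [0.06, 0.936, -0.347]]
```

```bash
python3 -m pendant '[[[-12,-27,-54,0],[-12,-27,-54,0],[-12,-27,-54,0],[-12,-27,-54,0],[-12,-35,-50,0],[-10,-45,-40,0],[-5,-45,-40,0],[-5,-50,-35,0],[-5,-50,-30,0],[-5,-50,-30,0],[-5,-50,-30,0],[-5,-50,-30,0]]]'; python3 -c "
from h import *
info()"
```

```text
time: 12.48
position: [0.0238, 0.7885, 0.2598]
tcp_rot: [0.551, 0.816, 0.116, 0.126]
contact_force: [-1.0, 0.3, -0.5]
width: 0.0857
finger_force: 0.0
t 12.47 tilt 68.9 head -69.0 az 88.3 pos [0.0238 0.7885 0.2598] grasp [0.0176 0.8048 0.2665] w 0.0857 F [-1.   0.3 -0.5] ff 0.0 q [ 1.53  1.32  0.21 -0.84  2.62  2.3 ]
[[0.941, 0.051, 0.334], [0.329, -0.365, -0.871], [0.077, 0.93, -0.36]]
```

```bash
python3 -m pendant '[[[0,-15,-60,0],[0,-15,-60,0],[0,-15,-60,0],[0,-20,-58,0],[0,-20,-58,0],[0,-20,-58,0],[0,-25,-55,0],[0,-25,-55,0],[0,-25,-55,0],[0,-25,-55,0]]]'; python3 -c "
from h import *
info()"
```

```text
time: 13.72
position: [-0.1155, 0.7866, 0.2353]
tcp_rot: [0.498, 0.841, 0.148, 0.155]
contact_force: [-0.6, -0.4, 0.4]
width: 0.0854
finger_force: 0.0
t 13.72 tilt 62.8 head -62.8 az 98.4 pos [-0.1155  0.7866  0.2353] grasp [-0.1231  0.8014  0.2439] w 0.0854 F [-0.6 -0.4  0.4] ff 0.0 q [ 1.69  1.32  0.21 -0.63  2.59  2.54]
[[0.908, 0.095, 0.407], [0.403, -0.461, -0.791], [0.113, 0.882, -0.457]]
```

```bash
python3 -m pendant '[[[-12,-28,-54,0],[-12,-28,-54,0],[-12,-28,-54,0],[-10,-29,-53,0],[-8,-29,-53,0],[-6,-30,-53,0],[-5,-31,-53,0],[-5,-32,-52,0],[-5,-33,-52,0],[-5,-34,-51,0],[-4,-35,-50,0],[-4,-36,-50,0],[-4,-37,-49,0],[-3,-38,-48,0],[-3,-39,-47,0],[-3,-40,-46,0]]]'; python3 -c "
from h import *
info()"
```

```text
time: 15.72
position: [-0.3027, 0.7738, 0.1657]
tcp_rot: [0.368, 0.889, 0.215, 0.167]
contact_force: [0.2, -0.2, -0.0]
width: 0.0858
finger_force: 0.0
t 15.72 tilt 47.7 head -52.0 az 111.4 pos [-0.3027  0.7738  0.1657] grasp [-0.3112  0.7847  0.1783] w 0.0858 F [ 0.2 -0.2 -0. ] ff 0.0 q [ 1.9   1.34  0.21 -0.36  2.36  2.84]
[[0.852, 0.259, 0.456], [0.505, -0.636, -0.583], [0.139, 0.727, -0.673]]
```

```bash
python3 -m pendant '[[[6,-36,-50,-10],[12,-34,-50,-10],[18,-31,-50,-10],[24,-28,-50,-10],[28,-24,-48,-10],[32,-20,-48,-10],[36,-16,-48,-10],[38,-13,-48,-10],[39,-10,-47,-10],[40,-10,-45,0],[41,-10,-44,0],[42,-10,-44,0],[43,-10,-43,0],[44,-10,-42,0],[45,-10,-42,0],[46,-10,-41,0],[47,-10,-40,0],[47,-10,-38,0]]]'; python3 -c "
from h import *
info()"
```

```text
time: 17.98
position: [-0.4782, 0.7644, 0.2316]
tcp_rot: [0.198, 0.484, 0.852, -0.004]
contact_force: [-0.2, 0.5, 0.5]
width: 0.0854
finger_force: 0.0
t 17.98 tilt 22.9 head -30.8 az 122.0 pos [-0.4782  0.7644  0.2316] grasp [-0.4845  0.7681  0.2489] w 0.0854 F [-0.2  0.5  0.5] ff 0.0 q [ 2.07  1.21  0.21 -0.22  2.06  1.46]
[[-0.453, 0.827, 0.334], [0.823, 0.531, -0.199], [-0.342, 0.185, -0.921]]
```

```bash
python3 -m pendant '[[[59,-5,-20,0],[59,-5,-18,0],[60,-5,-15,0],[60,-5,-12,0],[60,-5,-10,0],[60,-5,-7,0],[61,0,-4,0],[61,0,0,0],[61,0,2,0],[61,0,4,0],[61,0,6,0],[61,0,8,0],[60,0,10,0],[60,0,12,0],[60,0,15,0],[60,0,18,0],[58,0,20,0],[58,0,20,0],[58,0,20,0],[58,0,20,0]]]'; python3 -c "
from h import *
info()"
```

```text
time: 20.48
position: [-0.5559, 0.9321, -0.0079]
tcp_rot: [-0.085, 0.461, 0.871, 0.147]
contact_force: [0.9, 1.3, -0.3]
width: 0.0855
finger_force: 0.0
t 20.48 tilt 19.5 head 92.1 az 120.8 pos [-0.5559  0.9321 -0.0079] grasp [-0.5557  0.9259  0.0097] w 0.0855 F [ 0.9  1.3 -0.3] ff 0.0 q [ 2.05  1.44  0.21 -0.15  1.18  1.49]
[[-0.561, 0.828, -0.012], [0.778, 0.532, 0.333], [0.282, 0.177, -0.943]]
```

```bash
python3 -m pendant '[[[45,-8,-45,0],[45,-8,-40,0],[50,-8,-30,0],[55,-8,-15,0],[58,-8,-5,0],[58,-8,0,0],[60,-8,5,0],[60,-8,10,0],[58,-8,15,0],[58,-8,15,0],[58,-8,20,0],[58,-8,20,0],[56,-8,25,0],[56,-8,25,0],[54,-8,25,0],[54,-8,25,0]]]'; python3 -c "
from h import *
info()"
```

```text
time: 22.48
position: [-0.7068, 0.9257, 0.2375]
tcp_rot: [-0.288, 0.413, 0.831, 0.236]
contact_force: [-0.2, 0.1, -0.3]
width: 0.0852
finger_force: 0.0
t 22.48 tilt 43.7 head 114.1 az 127.4 pos [-0.7068  0.9257  0.2375] grasp [-0.7015  0.9139  0.251 ] w 0.0852 F [-0.2  0.1 -0.3] ff 0.0 q [ 2.16  1.25  0.21 -0.15  0.92  1.56]
[[-0.493, 0.823, -0.283], [0.551, 0.546, 0.631], [0.674, 0.155, -0.723]]
```

```bash
python3 -m pendant '[[[45,30,30,0],[45,30,30,0],[45,25,30,0],[48,20,30,0],[48,10,35,0],[48,5,35,0],[48,5,35,0],[48,5,35,0],[48,5,35,0],[48,5,35,0],[48,0,35,0],[48,0,35,0],[48,0,35,0],[48,0,35,0],[48,0,35,0],[48,0,35,0]]]'; python3 -c "
from h import *
info()"
```

```text
time: 24.48
position: [-0.6543, 1.0168, 0.3872]
tcp_rot: [-0.441, 0.362, 0.757, 0.318]
contact_force: [0.5, 0.2, 0.3]
width: 0.0855
finger_force: 0.0
t 24.48 tilt 65.9 head 118.6 az 122.8 pos [-0.6543  1.0168  0.3872] grasp [-0.6461  1.0018  0.3948] w 0.0855 F [0.5 0.2 0.3] ff 0.0 q [2.06 1.18 0.21 0.02 0.6  1.37]
[[-0.349, 0.829, -0.437], [0.267, 0.535, 0.801], [0.898, 0.163, -0.409]]
```

```bash
python3 -m pendant '[[[0,0,0,10.3],[-15,41,-44,0],[-15,41,-44,0],[-15,41,-44,0],[-15,41,-44,0],[-15,41,-44,0],[-15,41,-44,0],[-15,41,-44,0],[-15,41,-44,0],[-15,41,-44,0],[-15,41,-44,0],[-15,41,-44,0],[-15,41,-44,0],[-15,41,-44,0]]]'; python3 -m pendant '[[[-27,13,-52,0],[-27,13,-52,0],[-27,13,-52,0],[-27,13,-52,0],[-27,13,-52,0],[-27,13,-52,0],[-27,13,-52,0],[-27,13,-52,0],[-27,13,-52,0],[-27,13,-52,0]]]' ; python3 -c "
from h import *
info();tool(np.array([.55,-.36,.26])-ctrl.state()['position'])"
```

```text
time: 26.22
position: [0.0818, 0.7569, 0.4445]
tcp_rot: [-0.467, 0.427, 0.723, 0.278]
contact_force: [0.7, 0.1, 1.1]
width: 0.0859
finger_force: 0.0
time: 27.48
position: [0.477, 0.3064, 0.4109]
tcp_rot: [-0.466, 0.428, 0.723, 0.277]
contact_force: [0.3, 0.2, -0.1]
width: 0.0855
finger_force: 0.0
t 27.48 tilt 65.7 head 118.7 az 32.7 pos [0.477  0.3064 0.4109] grasp [0.4852 0.2915 0.4186] w 0.0855 F [ 0.3  0.2 -0.1] ff 0.0 q [ 0.01  0.09  1.74  1.01  1.88 -0.46]
[[-0.2, 0.877, -0.437], [0.36, 0.481, 0.799], [0.911, 0.002, -0.412]]
tool mm [-392.  -256.9 -502.5]
```

```bash
python3 -m pendant '[[[-33,-21.5,-42,0],[-33,-21.5,-42,0],[-33,-21.5,-42,0],[-33,-21.5,-42,0],[-33,-21.5,-42,0],[-33,-21.5,-42,0],[-33,-21.5,-42,0],[-33,-21.5,-42,0],[-33,-21.5,-42,0],[-33,-21.5,-42,0],[-33,-21.5,-42,0],[-33,-21.5,-42,0],[0,0,0,0]]]' -0.25; python3 - <<'E'
from h import *
info();r=R();G=np.array([.497,-.2775,.06])
tool(G-.1*r[:,2]-ctrl.state()['position'])
c=ctrl.get_calibration('wrist');a=ctrl.snapshot('wrist')[:,:,::-1];b=ctrl.snapshot('side')[:,:,::-1]
cv2.imwrite('pics/w1.png',np.hstack([cv2.resize(a,(400,300)),cv2.resize(b[90:270,200:440],(400,300))]))
print(proj('wrist',G,c),np.round(c['T'],3).tolist(),c['vfov'],c['cx'],c['cy'])
E
```

```text
time: 29.1
position: [0.5486, -0.365, 0.2518]
tcp_rot: [-0.468, 0.429, 0.721, 0.277]
contact_force: [-0.4, 0.4, 0.3]
width: 0.032
finger_force: 0.0
t 29.1 tilt 65.9 head 118.6 az -33.6 pos [ 0.5486 -0.365   0.2518] grasp [ 0.5568 -0.38    0.2594] w 0.032 F [-0.4  0.4  0.3] ff 0.0 q [-0.83  0.81  1.07  0.33  2.38 -1.23]
[[-0.194, 0.879, -0.436], [0.359, 0.478, 0.802], [0.913, -0.002, -0.408]]
tool mm [-133.6   -3.3   71. ]
(np.float64(256.3547300980189), np.float64(281.637159161833)) [[0.879, 0.321, -0.352, 0.595], [0.476, -0.593, 0.649, -0.449], [-0.001, -0.738, -0.675, 0.384], [0.0, 0.0, 0.0, 1.0]] 66.446017070695 259.927018792699 196.61521892990774
```

View pics/w1.png

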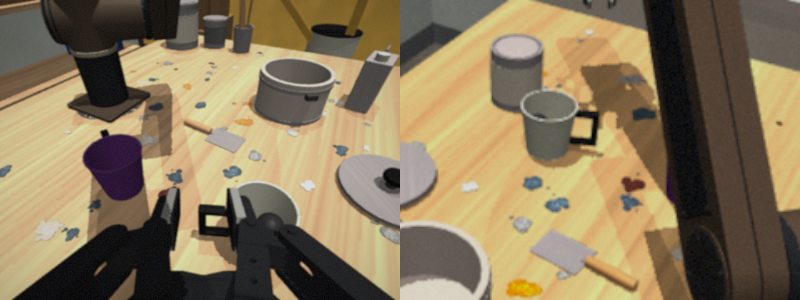

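The wrist view shows the handle between the fingers at about full-picture (262,281), against a projected (256,282), so the estimate holds. I'll descend and advance.

```bash
python3 -m pendant '[[[-45,-1,24,0],[-45,-1,24,0],[-44,-1,23,0],[0,0,30,0],[0,0,30,0],[0,0,0,0]]]'; python3 - <<'E'
from h import *
info();r=R();G=np.array([.497,-.2775,.058]);s=ctrl.state()
print('rem',(r.T@(G-(s['position']-.0187*r[:,2]))*1000).round(1))
c=ctrl.get_calibration('wrist');a=ctrl.snapshot('wrist')[:,:,::-1];b=ctrl.snapshot('scene')[:,:,::-1]
print(proj('wrist',G,c),proj('scene',G))
cv2.imwrite('pics/w2.png',np.hstack([cv2.resize(a[200:384,130:376],(400,300)),cv2.resize(b[215:335,135:295],(400,300))]))
E
```

```text
time: 29.95
position: [0.5157, -0.3035, 0.0806]
tcp_rot: [-0.468, 0.426, 0.723, 0.276]
contact_force: [0.6, 0.2, 0.6]
width: 0.0319
finger_force: 0.0
t 29.95 tilt 65.9 head 119.0 az -30.5 pos [ 0.5157 -0.3035  0.0806] grasp [ 0.524  -0.3185  0.0882] w 0.0319 F [0.6 0.2 0.6] ff 0.0 q [-0.8   0.87  1.31  0.28  2.08 -1.32]
[[-0.198, 0.875, -0.442], [0.358, 0.484, 0.798], [0.913, -0.0, -0.409]]
rem [-7.6 -3.7 57. ]
(np.float64(253.00723205208232), np.float64(237.53693674035966)) (np.float64(175.2558009769302), np.float64(278.8970630317169))
```

View pics/w2.png

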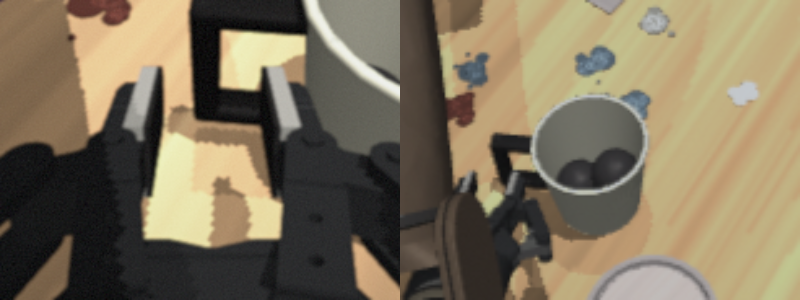

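The crop shows the bar at wrist pixel (257,240), between the fingers and within 2 mm of the estimate. I'll advance and close.

```bash
python3 -m pendant '[[[-5,-1,28,0],[-3,-1,28,0],[0,0,0,0]]]'; python3 -m pendant '[[[0,0,0,0],[0,0,0,0],[0,0,0,0],[0,0,0,0]]]' -1 90; python3 - <<'E'
from h import *
info()
a=ctrl.snapshot('wrist')[:,:,::-1];b=ctrl.snapshot('scene')[:,:,::-1]
cv2.imwrite('pics/w3.png',np.hstack([cv2.resize(a[200:384,130:376],(400,300)),cv2.resize(b[215:335,135:295],(400,300))]))
E
```

```text
time: 30.42
position: [0.4909, -0.2653, 0.0498]
tcp_rot: [-0.468, 0.427, 0.723, 0.276]
contact_force: [-1.2, -1.0, -1.0]
width: 0.0322
finger_force: 0.0
time: 30.92
position: [0.4921, -0.2666, 0.051]
tcp_rot: [-0.466, 0.428, 0.723, 0.277]
contact_force: [2.7, -4.6, 4.8]
width: 0.0104
finger_force: 89.0
t 30.93 tilt 65.7 head 118.7 az -28.4 pos [ 0.4921 -0.2666  0.051 ] grasp [ 0.5003 -0.2815  0.0587] w 0.0104 F [ 2.7 -4.6  4.8] ff 89.0 q [-0.79  0.84  1.43  0.28  1.99 -1.34]
[[-0.2, 0.877, -0.438], [0.361, 0.481, 0.799], [0.911, 0.002, -0.412]]
```

View pics/w3.png

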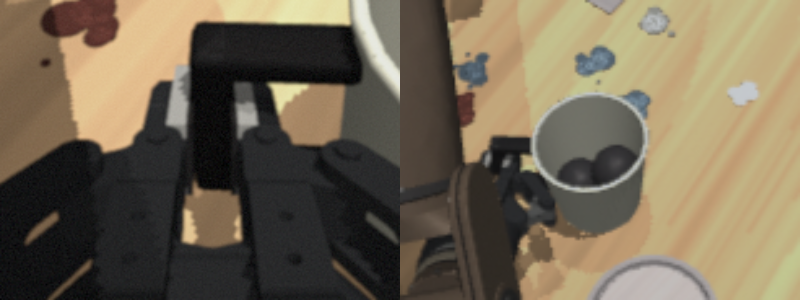

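Gripped: the width is 10 mm on the 12 mm bar, with 89 N. The picture shows the pads on the bar. I'll lift and plan the pour geometry.

```bash
python3 -m pendant '[[[22,0,-10,0],[44,0,-20,0],[44,0,-20,0],[44,0,-20,0],[44,0,-20,0],[30,0,-14,0],[0,0,0,0]]]'; cat > pour.py <<'E'
from k import *
r0=np.array([[-.2,.877,-.438],[.361,.481,.799],[.911,.002,-.412]])
J0=np.array([[.877,-.481,0],[.481,.877,0],[0,0,1.]])  # jug axes at grasp
a=np.linspace(0,2*np.pi,36,endpoint=False)
ring=lambda r,z:np.c_[88+r*np.cos(a),r*np.sin(a),0*a+z-58]/1000
pts=np.vstack([ring(52,100),ring(40,0),ring(46,50)]);
def jug(th):
    Q=Ro.from_matrix(r0)*Ro.from_euler('z',th,degrees=True)*Ro.from_matrix(r0).inv()
    M=Q.as_matrix()@J0;return M,pts@M.T
E
python3 - <<'E'
from pour import *
import cv2
for th in (0,60,75,85,95,105,115,125,135,145):
    M,p=jug(th);m=M@np.array([.088,0,.042]);lo=p[:36][p[:36,2].argmin()]
    # only points below rim when grasp ~ .18 : all; enclosing circle
    (c,rr)=cv2.minEnclosingCircle(p[:,:2].astype(np.float32))
    print(th,'tilt %.0f az %.0f'%(np.degrees(np.arccos(M[2,2])),np.degrees(np.arctan2(M[1,2],M[0,2]))),'mouth',(m*1000).round(),'lowrim',(lo*1000).round(),'minz',round(p[:,2].min()*1000),'encl',np.round(np.array(c)*1000),round(rr*1000),'handle z',(M@np.array([0,0,[.035]][2:]).ravel() if 0 else 0))
E
python3 -c "
from h import *
info()"
```

```text
time: 31.9
position: [0.4919, -0.2668, 0.3024]
tcp_rot: [-0.465, 0.428, 0.724, 0.275]
contact_force: [0.2, 0.0, -5.3]
width: 0.0101
finger_force: 87.9
0 tilt 0 az 0 mouth [77. 42. 42.] lowrim [123.  67.  42.] minz -58 encl [77. 42.] 52 handle z 0
60 tilt 54 az 15 mouth [ 87.   3. -45.] lowrim [117.   8. -87.] minz -136 encl [52. -7.] 68 handle z 0
75 tilt 67 az 11 mouth [ 75. -12. -61.] lowrim [  94.   -6. -109.] minz -137 encl [ 35. -20.] 69 handle z 0
85 tilt 76 az 8 mouth [ 64. -22. -70.] lowrim [  77.  -21. -120.] minz -133 encl [ 22. -28.] 69 handle z 0
95 tilt 84 az 4 mouth [ 52. -32. -76.] lowrim [  58.  -35. -127.] minz -127 encl [  8. -36.] 69 handle z 0
105 tilt 93 az 0 mouth [ 39. -41. -79.] lowrim [  36.  -40. -131.] minz -131 encl [ -6. -42.] 69 handle z 0
115 tilt 100 az -4 mouth [ 24. -50. -80.] lowrim [  15.  -52. -131.] minz -131 encl [-19. -46.] 68 handle z 0
125 tilt 108 az -10 mouth [  9. -57. -79.] lowrim [  -6.  -53. -128.] minz -128 encl [-32. -50.] 69 handle z 0
135 tilt 115 az -16 mouth [ -6. -63. -74.] lowrim [ -28.  -61. -121.] minz -121 encl [-44. -52.] 69 handle z 0
145 tilt 121 az -24 mouth [-20. -67. -67.] lowrim [ -45.  -59. -112.] minz -112 encl [-55. -52.] 68 handle z 0
t 31.9 tilt 65.4 head 118.8 az -28.5 pos [ 0.4919 -0.2668  0.3024] grasp [ 0.5001 -0.2817  0.3102] w 0.0101 F [ 0.2  0.  -5.3] ff 87.9 q [-0.79  0.53  1.39  0.34  2.32 -1.22]
[[-0.2, 0.876, -0.439], [0.365, 0.482, 0.796], [0.909, -0.0, -0.416]]
```

```bash
python3 -m pendant '[[[10,11,19,0],[20,23,39,0],[20,23,39,0],[20,23,39,0],[20,23,39,0],[20,23,39,0],[20,23,39,0],[20,23,39,0],[20,23,39,0],[20,23,39,0],[20,23,39,0],[6,10,14,0],[0,0,0,0]]]' -1 120;  python3 -m pendant '[[[0,0,0,5],[0,0,0,10],[0,0,0,10],[0,0,0,10],[0,0,0,10],[0,0,0,10],[0,0,0,10],[0,0,0,5],[0,0,0,0]]]'; python3 - <<'E'
from h import *
info()
s=ctrl.state();g=s['position']-.0187*R()[:,2]
tool(np.array([.4915,.255,.235])-g);tool(np.array([.0,0,-.06]))
b=ctrl.snapshot('scene')[:,:,::-1];a=ctrl.snapshot('side')[:,:,::-1]
cv2.imwrite('pics/w4.png',np.hstack([cv2.resize(b[40:240,170:400],(400,348)),cv2.resize(a[130:330,110:340],(400,348))]))
E
```

```text
time: 33.52
position: [0.4816, 0.2706, 0.321]
tcp_rot: [-0.469, 0.428, 0.723, 0.274]
contact_force: [0.5, 0.3, -4.0]
width: 0.0099
finger_force: 118.0
time: 34.65
position: [0.4833, 0.2687, 0.3224]
tcp_rot: [-0.542, 0.765, 0.346, -0.042]
contact_force: [-0.3, 0.1, -3.8]
width: 0.0101
finger_force: 118.0
t 34.65 tilt 65.8 head 118.7 az 29.1 pos [0.4833 0.2687 0.3224] grasp [0.4915 0.2538 0.3301] w 0.0101 F [-0.3  0.1 -3.8] ff 118.0 q [-0.05  0.17  1.82  0.94  1.85  0.59]
[[0.757, 0.485, -0.439], [0.575, -0.174, 0.8], [0.311, -0.857, -0.41]]
tool mm [-28.9  81.3  39.9]
tool mm [-18.7  51.4  24.6]
```

View pics/w4.png

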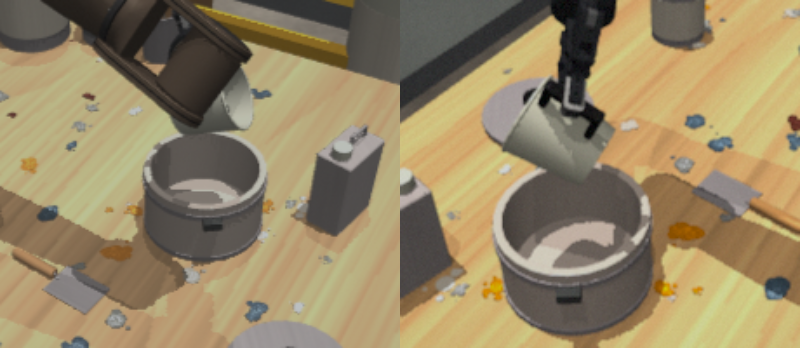

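The picture shows the jug tilted above the pot, over its bore. I'll lower it in.

```bash
python3 -m pendant '[[[-10,27,13,0],[-10,27,13,0],[-10,27,13,0],[0,0,0,0]]]'; python3 -m pendant '[[[-8,20,10,0],[-7,17,8,0],[-4,13,6,0],[0,0,0,0]]]';python3 - <<'E'
from h import *
info()
b=ctrl.snapshot('scene')[:,:,::-1];a=ctrl.snapshot('side')[:,:,::-1]
cv2.imwrite('pics/w5.png',np.hstack([cv2.resize(b[40:240,170:400],(400,348)),cv2.resize(a[130:330,110:340],(400,348))]))
E
```

```text
time: 35.25
position: [0.4812, 0.2696, 0.2262]
tcp_rot: [-0.542, 0.765, 0.345, -0.044]
contact_force: [-0.2, 1.1, -3.9]
width: 0.0098
finger_force: 118.0
time: 35.75
position: [0.4812, 0.2695, 0.1688]
tcp_rot: [-0.542, 0.765, 0.346, -0.043]
contact_force: [-0.2, 0.3, -3.2]
width: 0.0099
finger_force: 118.1
t 35.75 tilt 65.9 head 118.9 az 29.2 pos [0.4812 0.2695 0.1688] grasp [0.4895 0.2546 0.1764] w 0.0099 F [-0.2  0.3 -3.2] ff 118.1 q [-0.05  0.37  1.9   0.89  1.68  0.37]
[[0.757, 0.483, -0.441], [0.576, -0.173, 0.799], [0.31, -0.859, -0.409]]
```

View pics/w5.png

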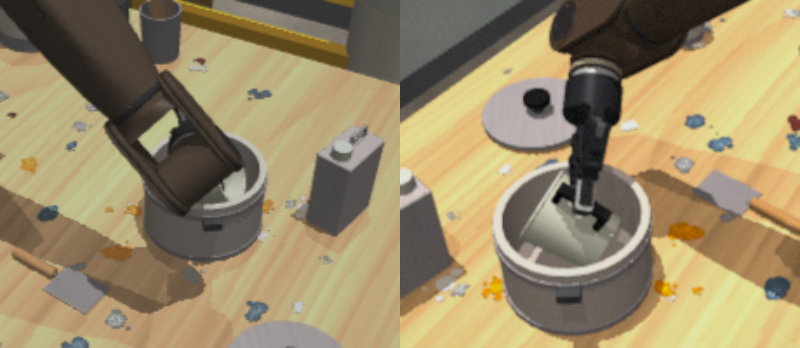

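```bash
python3 -m pendant '[[[9,3,0,8],[10,2,0,8],[10,0,0,8],[4,0,0,4],[4,-1,0,4],[4,-1,0,4],[4,-1,0,4],[4,-1,0,4],[4,-2,0,4],[3,-2,0,4],[3,-2,0,4],[0,0,0,0],[0,0,0,0]]]';python3 - <<'E'
from h import *
info()
s=ctrl.state();g=s['position']-.0187*R()[:,2];tool([.01,0,0]);tool([0,.01,0]);tool([0,0,.01])
b=ctrl.snapshot('wrist')[:,:,::-1];a=ctrl.snapshot('side')[:,:,::-1]
cv2.imwrite('pics/w6.png',np.hstack([cv2.resize(b,(400,348)),cv2.resize(a[130:330,110:340],(400,348))]))
E
```

```text
time: 37.48
position: [0.5361, 0.2998, 0.1726]
tcp_rot: [-0.459, 0.838, -0.052, -0.29]
contact_force: [-0.0, -0.8, -2.4]
width: 0.0097
finger_force: 118.4
t 37.48 tilt 65.8 head 118.8 az 29.2 pos [0.5361 0.2998 0.1726] grasp [0.5443 0.2849 0.1803] w 0.0097 F [-0.  -0.8 -2.4] ff 118.4 q [-0.    0.47  1.75  0.93  1.68  1.41]
[[0.826, -0.353, -0.439], [0.18, -0.573, 0.799], [-0.534, -0.739, -0.41]]
tool mm [ 8.3 -3.5 -4.4]
tool mm [ 1.8 -5.7  8. ]
tool mm [-5.3 -7.4 -4.1]
```

View pics/w6.png

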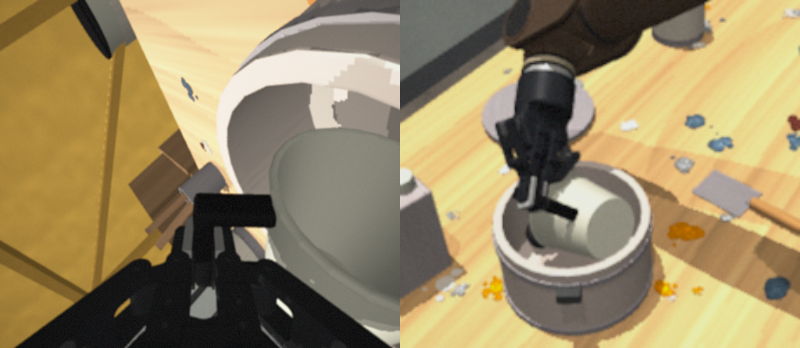

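```bash
python3 -m pendant '[[[0,-3,-2,3.5],[0,-3,-2,3.5],[0,-3,-2,3],[0,0,0,0],[0,0,0,0]]]';python3 - <<'E'
from h import *
info()
tool([.01,0,0]);tool([0,.01,0]);tool([0,0,.01])
b=ctrl.snapshot('scene')[:,:,::-1];a=ctrl.snapshot('side')[:,:,::-1]
cv2.imwrite('pics/w7.png',np.hstack([cv2.resize(b[40:240,170:400],(400,348)),cv2.resize(a[170:300,130:280],(400,348))]))
E
```

```text
time: 38.2
position: [0.5418, 0.3002, 0.1802]
tcp_rot: [-0.431, 0.83, -0.125, -0.33]
contact_force: [0.5, 0.8, -1.6]
width: 0.0097
finger_force: 118.4
t 38.2 tilt 65.8 head 118.8 az 29.0 pos [0.5418 0.3002 0.1802] grasp [0.5501 0.2853 0.1879] w 0.0097 F [ 0.5  0.8 -1.6] ff 118.4 q [0.   0.47 1.73 0.93 1.69 1.6 ]
[[0.751, -0.492, -0.44], [0.077, -0.596, 0.799], [-0.656, -0.634, -0.41]]
tool mm [ 7.5 -4.9 -4.4]
tool mm [ 0.8 -6.   8. ]
tool mm [-6.6 -6.3 -4.1]
```

View pics/w7.png

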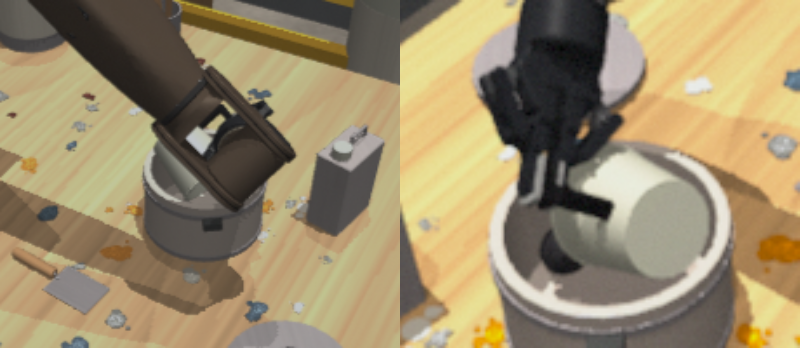

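```bash
for i in 1 2; do python3 -m pendant '[[[-2,-5,-3,4],[0,0,0,0],[0,0,0,0]]]' | grep contact;  python3 -m pendant '[[[0,0,0,0]]]' | grep contact; done; python3 -c "
from h import *
info()
tool([-.01,0,0]);tool([0,0,.01])"
```

```text
contact_force: [0.2, -0.2, -1.0]
contact_force: [-0.6, 0.0, 0.1]
contact_force: [-0.5, 0.1, -1.7]
contact_force: [0.4, -0.4, -0.7]
t 39.3 tilt 65.8 head 118.8 az 28.8 pos [0.5467 0.3012 0.1913] grasp [0.5549 0.2862 0.199 ] w 0.0096 F [ 0.4 -0.4 -0.7] ff 118.5 q [0.   0.46 1.71 0.94 1.7  1.76]
[[0.675, -0.592, -0.44], [-0.007, -0.601, 0.799], [-0.738, -0.536, -0.41]]
tool mm [-6.7  5.9  4.4]
tool mm [-7.4 -5.4 -4.1]
```

```bash
python3 -m pendant '[[[-15,-11,-8,0],[-22,-16,-12,0],[-22,-16,-12,0],[-22,-16,-12,0],[-22,-16,-12,0],[-22,-16,-12,0],[-8,-6,-4,0]]]'; python3 -m pendant '[[[0,0,0,-10],[0,0,0,-10],[0,0,0,-10],[0,0,0,-10],[0,0,0,-10],[0,0,0,-10],[0,0,0,-10],[0,0,0,-10],[0,0,0,-10],[0,0,0,-10],[0,0,0,-10],[0,0,0,-10],[0,0,0,-10],[0,0,0,-10],[0,0,0,-4],[0,0,0,0]]]'; python3 - <<'E'
from h import *
info()
s=ctrl.state();r=R();g=s['position']-.0187*r[:,2];tool(np.array([.523,-.012,.20])-g);tool([0,0,-.1])
for n in('scene','side'):
    b=ctrl.snapshot(n);cv2.imwrite(f'pics/after_{n}.png',b[:,:,::-1])
    hsv=cv2.cvtColor(b,cv2.COLOR_RGB2HSV);g=b.max(2).astype(int)
    m=np.zeros(g.shape,np.uint8);th=np.linspace(0,2*np.pi,60)
    fl=np.array([proj(n,[.5255+.088*np.cos(t),.235+.088*np.sin(t),.03]) for t in th]);cv2.fillPoly(m,[fl.astype(np.int32)],1)
    d=((g<60)&(m>0)).astype(np.uint8);k=cv2.connectedComponentsWithStats(d)
    print(n,[(x[4],np.round(c)) for x,c in zip(k[2][1:],k[3][1:]) if x[4]>15], 'ball px r',np.ptp(np.array([proj(n,[.5255,.235+q,.037]) for q in(-.0225,.0225)]),axis=0))
E
```

```text
time: 40.17
position: [0.5464, 0.3031, 0.375]
tcp_rot: [-0.408, 0.82, -0.182, -0.357]
contact_force: [0.3, 0.2, -1.2]
width: 0.0099
finger_force: 118.5
time: 42.18
position: [0.5459, 0.3029, 0.3708]
tcp_rot: [-0.468, 0.428, 0.722, 0.276]
contact_force: [0.3, 0.3, -0.9]
width: 0.0092
finger_force: 118.5
t 42.17 tilt 65.8 head 118.9 az 29.0 pos [0.5459 0.3029 0.3708] grasp [0.5541 0.288  0.3784] w 0.0092 F [ 0.3  0.3 -0.9] ff 118.5 q [ 0.    0.27  1.61  0.99  1.87 -0.51]
[[-0.196, 0.876, -0.44], [0.361, 0.482, 0.799], [0.912, -0.003, -0.41]]
tool mm [-264.8 -171.4 -152.7]
tool mm [-91.2   0.3  41. ]
scene [(np.int32(90), array([292., 168.]))] ball px r [6.93722501 8.99892244]
side [(np.int32(217), array([219., 256.])), (np.int32(213), array([192., 264.])), (np.int32(68), array([207., 302.]))] ball px r [11.26597953 12.37835078]
```

Both balls are in the pot: the side view has two blobs of about 215 px each. Next I'll place the jug.

```bash
python3 -m pendant '[[[-20,-13,-11,0],[-35,-23,-20,0],[-35,-23,-20,0],[-35,-23,-20,0],[-35,-23,-20,0],[-35,-23,-20,0],[-35,-23,-20,0],[-35,-18,-20,0],[0,0,0,0]]]'; python3 -m pendant '[[[-36,0,16.5,0],[-36,0,16.5,0],[-28,0,12.5,0],[-15,0,7,0],[0,0,0,0],[0,0,0,0]]]'; python3 -c "
from h import *
info()"
```

```text
time: 43.4
position: [0.5167, 0.0038, 0.1897]
tcp_rot: [-0.468, 0.429, 0.721, 0.277]
contact_force: [-0.3, -0.1, -1.5]
width: 0.0099
finger_force: 118.6
time: 44.15
position: [0.5175, 0.0061, 0.0665]
tcp_rot: [-0.467, 0.427, 0.723, 0.277]
contact_force: [-0.9, 0.1, -0.4]
width: 0.0097
finger_force: 118.5
t 44.15 tilt 65.7 head 118.8 az 0.7 pos [0.5175 0.0061 0.0665] grasp [ 0.5257 -0.0088  0.0742] w 0.0097 F [-0.9  0.1 -0.4] ff 118.5 q [-0.45  0.64  1.73  0.57  1.79 -1.15]
[[-0.2, 0.876, -0.439], [0.36, 0.482, 0.799], [0.911, 0.002, -0.412]]
```

Grasp height is 74 mm and contact is expected at about 59. I'll lower the last part in small steps.

```bash
python3 -m pendant '[[[-5,0,2.2,0],[-5,0,2,0],[0,0,0,0]]]' |grep -E 'force|pos'; for i in 1 2 3; do python3 -m pendant '[[[-1.8,0,0.8,0],[0,0,0,0]]]' |grep -E 'contact|pos'; done
```

```text
position: [0.5165, 0.006, 0.054]
contact_force: [0.8, -0.2, -0.9]
finger_force: 118.5
position: [0.5167, 0.006, 0.0522]
contact_force: [-0.6, 0.8, -1.6]
position: [0.5168, 0.0059, 0.0512]
contact_force: [-2.0, -0.7, 3.3]
position: [0.5166, 0.0057, 0.051]
contact_force: [-4.3, -1.4, 9.1]
```

```bash
python3 -m pendant '[[[1,0,-0.5,0],[0,0,0,0]]]' - 40 |grep contact; python3 -m pendant '[[[0,0,0,0],[0,0,0,0],[0,0,0,0],[0,0,0,0]]]' -0.3 20; python3 -m pendant '[[[0,0,-8,0],[0,0,-15,0],[0,0,-25,0],[0,0,-40,0],[0,0,-40,0],[0,0,-40,0],[0,0,0,0]]]'; python3 - <<'E'
from h import *
info()
for n in('scene','side'):
    b=ctrl.snapshot(n);cv2.imwrite(f'pics/fin_{n}.png',b[:,:,::-1])
b0={n:cv2.imread(f'pics/{n}.png') for n in('scene','side')}
for n in b0:
    i=cv2.imread(f'pics/fin_{n}.png').astype(int);d=(abs(i-b0[n]).max(2)>40).astype(np.uint8)
    k=cv2.connectedComponentsWithStats(d);print(n,[x.tolist() for x in k[2][1:] if x[4]>60])
C=np.array([.525+.088*.876,-.009+.088*.482])
for n in b0:
    print(n,'expected mouth',np.round(proj(n,[*C,.1])),'base',np.round(proj(n,[*C,0])),'bar',np.round(proj(n,[.525,-.009,.055])))
E
```

```text
contact_force: [-2.6, -0.8, 5.7]
time: 46.02
position: [0.5167, 0.0059, 0.0493]
tcp_rot: [-0.467, 0.428, 0.723, 0.276]
contact_force: [1.2, -0.2, 0.4]
width: 0.03
finger_force: 0.0
time: 46.9
position: [0.5927, -0.1319, 0.1206]
tcp_rot: [-0.464, 0.428, 0.724, 0.277]
contact_force: [0.5, -0.0, -0.3]
width: 0.0298
finger_force: 0.0
t 46.9 tilt 65.4 head 118.6 az -12.5 pos [ 0.5927 -0.1319  0.1206] grasp [ 0.6008 -0.1468  0.1284] w 0.0298 F [ 0.5 -0.  -0.3] ff 0.0 q [-0.57  0.76  1.4   0.5   2.01 -1.12]
[[-0.202, 0.878, -0.435], [0.363, 0.479, 0.799], [0.91, 0.003, -0.415]]
scene [[0, 0, 22, 28, 309], [42, 0, 41, 39, 913], [0, 0, 269, 365, 29801], [122, 7, 11, 11, 78], [74, 36, 38, 53, 584], [53, 106, 14, 14, 109], [77, 159, 51, 24, 371], [239, 182, 60, 52, 1940], [114, 196, 19, 16, 210], [0, 221, 103, 149, 4746]]
side [[342, 0, 85, 30, 1614], [465, 0, 47, 57, 1862], [250, 4, 147, 198, 11704], [298, 16, 207, 368, 18431], [445, 18, 18, 21, 118], [458, 70, 22, 28, 320], [434, 72, 16, 8, 74], [467, 98, 33, 24, 426], [199, 125, 22, 26, 160], [256, 127, 71, 71, 1709], [246, 129, 11, 23, 128]
[... 381 characters left out ...]
35, 18, 200], [0, 276, 22, 17, 77], [45, 283, 52, 38, 285], [321, 292, 28, 44, 180], [141, 302, 21, 18, 76], [156, 307, 19, 20, 98], [337, 306, 19, 24, 111], [196, 323, 27, 27, 152], [156, 328, 23, 17, 87], [183, 329, 20, 17, 76], [292, 329, 15, 21, 73], [497, 329, 15, 23, 166], [311, 331, 34, 30, 173], [327, 340, 17, 23, 102], [369, 343, 16, 21, 96], [197, 347, 18, 25, 108], [0, 352, 18, 19, 106], [278, 352, 18, 19, 97], [364, 358, 14, 23, 67], [317, 361, 17, 23, 74], [482, 362, 15, 19, 61], [345, 365, 20, 19, 86], [434, 365, 22, 15, 76], [272, 369, 18, 15, 95]]
scene expected mouth [278. 197.] base [277. 221.] bar [245. 208.]
side expected mouth [233. 199.] base [234. 226.] bar [265. 212.]
```

```bash
python3 -m pendant '[[[15,0,-40,0],[15,0,-40,0],[0,0,0,0],[0,0,0,0]]]'; python3 -c "
from plant import ctrl;print(ctrl.sign_off())"
```

```text
time: 47.5
position: [0.6189, -0.18, 0.1769]
tcp_rot: [-0.469, 0.427, 0.722, 0.276]
contact_force: [0.4, 1.4, -0.1]
width: 0.03
finger_force: 0.0
the job is handed in; nothing more can be done
None
```

I tipped both grinding balls into the mill pot from well inside its walls, stood the empty jug upright on the bench beside it, and handed the job in at 47.5 s; the sign-off gave no verdict.

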